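# Shift the wax-turning spindle into the blue gear

## Task

Change gear on the green bench spindle: without gripping the lever, push its black knob with the fingers through the gate - out of the middle column, across the neutral channel and fully home to the end of the slot beside the blue dot - without going into any slot beside another dot on the way. Leave it there with the hand clear, and leave everything else on the bench where it is; nothing is gripped or lifted.

Things in the scene. Friction and masses are not known exactly. Their poses are not given: they have to be found in the camera images.
- gearbox: Green gearbox of a bench spindle, fixed to the bench, 200 mm along its x, 170 mm along its y, top at 138 mm; base flange 220 by 200 mm. Origin: centre of its underside, at bench height. Its x points away from the robot at yaw 0, its y to the robot's left; it may be turned up to 0.4 rad either way.
- wheel_centre (a point): Centre of the spindle's black rubber wheel, 150 mm across, 30 mm thick, 130 mm to the left (+y) of the gearbox's origin, top 160 mm above the bench. Left of it sits a blue wax blank 54 mm across, ending 213 mm from the origin.
- gate_centre (a point): Centre of the upper face of the aluminium gate plate, 112 by 112 mm, 150 mm above the bench, axes as the gearbox. Three slots 14 to 15 mm wide run along x with centre lines at y = -24, 0, +24 mm, joined at x = 0 by the neutral cross channel along y, 18 mm wide. Walls between are solid, with round noses. The four outer slot ends have a coloured dot beside them, the middle ones none.
- dot_blue: Blue disc 22 mm across, 1.5 mm thick, on the gate plate (underside 150 mm above the bench). In the gearbox's frame at x = +22 or -22 mm, y = +43 or -43 mm: it marks the wanted slot, the half of the outer column (y = +24 or -24 mm) with the same signs of x and y. Red, yellow and green dots lie at the other three places; which is where changes.
- lever_knob (a point): Centre of the lever's black knob, 36 by 36 mm (square to the gearbox when upright), 40 mm high, white spot on top, on a 10 mm steel stem. The stem pivots 40 mm above the bench over the gearbox's origin, 175 mm below this point; upright the centre is 215 mm, the top 235 mm above the bench. At full travel the centre is 38 mm off, each way. Stays where left; takes 2 to 4 N to move.
- lever_fore (a joint): Lever tilt along the gearbox's x, rad: 0 neutral, +0.222 far slot ends, -0.222 near slot ends (hard stops). Knob centre x = 175 mm * sin of it, in the gearbox's frame. Can leave 0 only within a column. Starts in the middle column, anywhere from -0.2 to +0.2.
- lever_side (a joint): Lever tilt along the gearbox's y, rad: 0 middle column, +0.222 left (+y) column, -0.222 right (-y) column (hard stops). Knob centre y = 175 mm * sin of it, in the gearbox's frame. Can change only while lever_fore is within about 0.035 of 0 (neutral); the round noses guide a stem that is a little off.
- wax_ring_mid (a point): Bystander: small blue wax ring, 28 mm across, 10 mm high, loose on the far part of the gearbox's top. This point is its centre.
- wax_block_center (a point): Bystander: blue wax cylinder, 54 mm across, 75 mm high, standing to the right of the gearbox. Its centre.
- spring_clamp_mid (a point): Bystander: black spring clamp, 130 mm long, 22 mm high, lying to the right of the gearbox. Its centre.
- scraper_grip (a point): Bystander: red-handled hand tool lying near the left front of the gearbox. Middle of its handle.

How it is judged:
By the outcome, as a careful person would: the job done as asked, in the order asked, and still so for the second after the job is handed in, with the robot touching nothing.
It also fails if it takes over 51 s, if anything falls off the work surface, if the arm or the gripper's body presses on something with over 40 N, if the wrist force passes 120 N, or if a joint passes its speed limit or range.

## Robot

A 7-joint arm with a two-finger parallel gripper is mounted at the origin on the work surface. World frame = base frame: x ahead of the robot, y to its left, z up, the work surface at z = 0. Lengths are in m, angles in rad, forces in N, time in s.
With the tool pointing down it reaches from about 0.425 to 0.875 m from the base axis. Payload 4.7 kg.
Tool frame: the origin (TCP) lies midway between the tips of the shut fingers; the grasp point (between the pads) lies 19 mm behind it; z points along the fingers, y is the direction in which the jaws open and shut (so a half turn about z gives the same grasp; the last joint's range is limited). The gripper opens to 87 mm and grips with 3 to 60 N. Pads are 19 mm wide; open, the fingers measure 117 mm over their backs; the gripper's body (75 mm by 190 mm) begins 51 mm behind the grasp point.
Start: joints at [-1.142, 0.321, -0.07, 1.45, 0.023, 1.371, -0.057], TCP at [0.262, 0.595, 0.223] pointing down, gripper open.
Joint ranges: [-2.86, 2.86], [-0.3, 2.09], [-1.38, 1.24], [0.06, 2.45], [-1.56, 4.7], [0.09, 2.05], [-2.69, 2.69]. Speed limits (rad/s): [2.57, 2.57, 3.14, 3.14, 3.14, 3.14, 3.14].

## Interface

Orientations are given as a rotation vector (axis times angle).
In Python, from bench import get_state, eyes, job gives the robot as it stands. The module is installed in compiled form; this text tells all that it offers.
- The arm moves only by the shell command python3 -m jog 'ROWS' [FORCE]. ROWS is JSON, a list that holds one entry, the list of rows, each a list of 5 numbers: the opening, from 0 (shut) to 1 (fully open), then the shift along the tool's x, y, z in units of 40 mm (1.0 is 40 mm), then the turn about the tool's z in units of 5 degrees (1.0 is 5 degrees). In form: [[[jaw, dx, dy, dz, turn], ...]]. A call has 1 to 10 rows; each row shifts and turns the commanded pose from where the row before left it, along the tool's axes as they then stand; what a row does not reach is not made up. A row lasts 1/8 s, in which the tool goes at most 62.5 mm and 10.7 degrees, less where a joint would pass 70% of its speed; a pose out of reach is approached as far as the arm can. A call is refused whole if a number of a shift passes 1 or a number of a turn 1, either way. A call with a gripper value outside its range is refused whole. The fingers move at their own pace and stop on an object; FORCE is the grip in N (left out, the last holds). Time passes only in rows, so rows that do not move let the fingers close. It gives the time, the measured TCP pose, the force and the opening at its end, in the units of the state.
- get_state(): the state, without advancing time (a new reading comes with each control period).
- eyes.get_image(name): name is "side" or "top"; returns (picture, depth): 384x512x3 uint8, red, green, blue; 384x512 float32, m along the optical axis (not along the pixel's ray), 0 where there is no reading.
- eyes.camera_params(name): a dict with "camera_matrix" (3x3 intrinsics, pixels), "pose" (4x4, takes a point from camera to world coordinates). Camera axes: x right, y down, z forward; pixel columns grow to the right and rows downward; lengths in m; the calibration is good to about 2 mm. A picture is of the moment at which its call begins. camera_params takes no time and is no camera call.
- job.close_job(): hands the job in, once; it reports no verdict.
The state is a dict: "time": time; "joint_positions": joint angles; "qd": joint speeds; "joint_torque": joint torques, N m; "position": TCP position; "tool_rot": TCP orientation; "ft_force": force on the tool from outside, world axes, zero at the start; "torque": the same for the moment, N m; "grip_width": opening from 0.0 (shut) to 1.0 (fully open).
Only numpy, scipy, OpenCV 4.12 (cv2) and the standard library are available. Lean on these libraries where they do the work, as an engineer would, in place of code of your own. Each camera call takes 0.05 s, during which the arm holds its last target. There are 200 camera calls.

## Working session

There is one attempt and no reset: what is moved stays moved. The work goes in short steps, Python scripts to look and compute and a shell command to move; the robot and the scene stay as the last step left them, time stands still between calls to the robot, and variables do not carry over. Pictures are saved under pics/ and viewed, about 8 in all and at most 12, crops included, and the job is handed in when it is done.

```bash
mkdir -p pics
cat > h.py <<'E'
import numpy as np, cv2
from bench import get_state, eyes, job
from scipy.spatial.transform import Rotation as R
def shot(n,name=None):
    im,d=eyes.get_image(n)
    if name: cv2.imwrite('pics/'+name,im[:,:,::-1])
    return im,d
def cloud(n,d):
    p=eyes.camera_params(n);K=p['camera_matrix'];T=np.array(p['pose'])
    v,u=np.indices(d.shape)
    c=np.stack([(u-K[0][2])/K[0][0]*d,(v-K[1][2])/K[1][1]*d,d],-1)
    return c@T[:3,:3].T+T[:3,3]
E
python3 - <<'E'
from h import *
a,da=shot('top');b,db=shot('side')
np.savez('s0.npz',a=a,da=da,b=b,db=db)
cv2.imwrite('pics/top0.png',a[:,:,::-1]);cv2.imwrite('pics/side0.png',b[:,:,::-1])
s=get_state();print(s);print(R.from_rotvec(s['tool_rot']).as_matrix().round(3))
for n in('top','side'):print(np.array(eyes.camera_params(n)['pose']).round(3))
E
```

```text
{'time': 0.1, 'joint_positions': array([-1.14189788,  0.32170836, -0.07009076,  1.45154584,  0.02259743,
        1.37082088, -0.0569185 ]), 'qd': array([ 1.67091022e-04, -9.41126462e-04,  7.10605848e-04, -2.27891484e-03,
        7.62837079e-04, -4.64055295e-04, -1.17777241e-05]), 'joint_torque': array([-2.31568929e-04, -4.92570198e+01, -4.05609151e-01, -3.13401282e+01,
       -6.42061047e-02,  3.93804756e-02,  5.99149189e-05]), 'position': array([0.26179267, 0.59440326, 0.22160085]), 'tool_rot': array([-6.46826840e-01, -3.07401650e+00,  2.63165538e-03]), 'ft_force': array([ 0.59334874,  0.55463072, -0.43172681]), 'torque': array([0.00474161, 0.02261592, 0.01506011]), 'grip_width': 1.0010958227080184}
[[-0.915  0.403 -0.001]
 [ 0.403  0.915 -0.002]
 [-0.    -0.002 -1.   ]]
[[-0.028 -0.983  0.182  0.373]
 [-0.999  0.03   0.011 -0.035]
 [-0.016 -0.181 -0.983  1.199]
 [ 0.     0.     0.     1.   ]]
[[-0.992 -0.09   0.093  0.459]
 [-0.13   0.671 -0.73   0.672]
 [ 0.003 -0.736 -0.677  0.769]
 [ 0.     0.     0.     1.   ]]
```

View pics/top0.png

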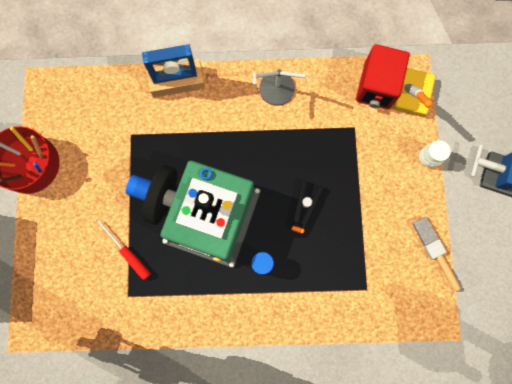

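View pics/side0.png

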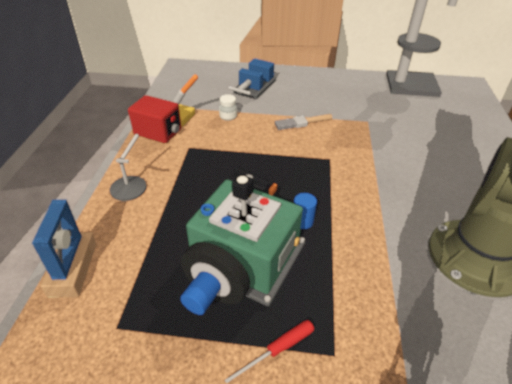

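The top view shows the gearbox at about (207,210), turned. The knob's white spot is near (204,198), the blue dot is at (193,193) far-left, green is at (186,210) near-left, yellow (227,205) and red (221,222). The wax ring is at (207,173). Next I measure these.

Run:
```python
from h import *
z=np.load('s0.npz')
for n,i,d in(('top','a','da'),('side','b','db')):
    im=z[i];P=cloud(n,z[d]);hsv=cv2.cvtColor(im,cv2.COLOR_RGB2HSV)
    H,S,V=[hsv[...,k].astype(int) for k in range(3)]
    zz=P[...,2]; plate=(zz>.143)&(zz<.158)&(np.hypot(P[...,0]-.5,P[...,1])<.6)
    def rep(nm,m):
        if m.sum()>5:
            q=P[m];print(n,nm,m.sum(),np.median(q,0).round(4),q.min(0).round(3),q.max(0).round(3))
    for nm,lo,hi in(('blue',100,125),('green',50,75),('yellow',15,35)):
        rep(nm,plate&(H>lo)&(H<hi)&(S>120)&(V>60))
    rep('red',plate&((H<8)|(H>172))&(S>120))
    k=(zz>.222)&(zz<.245)&(abs(P[...,0]-.5)<.3)&(abs(P[...,1])<.3)
    rep('knobtop',k)
    rep('white',k&(V>150)&(S<60))
    w=plate&(S<50)&(V>140)
    rep('plate',w)
    if n=='top':
        r=cv2.minAreaRect(P[w][:,:2].astype(np.float32)*1000);print(r)
        g=(abs(zz-.138)<.006)&(H>60)&(H<95)&(S>80)
        print(cv2.minAreaRect(P[g][:,:2].astype(np.float32)*1000))
        u=(H>100)&(H<125)&(S>120)
        rep('ring/others',u&(zz>.12)&(zz<.152)&(abs(P[...,0]-.6)<.15))
```

```text
top blue 168 [0.6182 0.0965 0.1502] [0.565 0.054 0.143] [0.94  0.212 0.158]
top green 45 [0.5382 0.1133 0.1512] [0.531 0.106 0.147] [0.546 0.123 0.155]
top yellow 68 [0.5492 0.0172 0.1508] [ 0.537 -0.473  0.147] [0.801 0.029 0.157]
top red 58 [0.5074 0.0341 0.1513] [0.498 0.025 0.147] [0.517 0.044 0.154]
top knobtop 271 [0.5478 0.0646 0.2338] [0.528 0.045 0.223] [0.569 0.085 0.24 ]
top white 87 [0.5501 0.0646 0.235 ] [0.539 0.048 0.225] [0.562 0.085 0.24 ]
top plate 1384 [0.5332 0.0658 0.1497] [ 0.473 -0.183  0.143] [0.923 0.157 0.158]
((688.1956787109375, 22.947341918945312), (342.5036926269531, 429.79986572265625), 79.98210906982422)
((542.8234252929688, 66.41634368896484), (168.98287963867188, 198.27369689941406), 69.2557601928711)
top ring/others 114 [0.6192 0.0733 0.1477] [0.565 0.054 0.133] [0.64  0.212 0.152]
side blue 243 [0.9084 0.1116 0.1494] [0.573 0.056 0.143] [0.933 0.223 0.158]
side green 33 [0.5391 0.1151 0.1506] [0.533 0.107 0.149] [0.546 0.123 0.152]
side red 44 [0.5097 0.0348 0.1502] [0.5   0.024 0.147] [0.518 0.046 0.153]
side knobtop 271 [0.5514 0.0747 0.2326] [0.532 0.05  0.222] [0.573 0.09  0.237]
side white 69 [0.5521 0.0657 0.2339] [0.542 0.053 0.232] [0.563 0.077 0.237]
side plate 1415 [0.5377 0.0794 0.1487] [ 0.474 -0.176  0.143] [0.938 0.223 0.158]
```

```bash
cat >> h.py <<'E'
YAW=-0.368;C=np.array([.543,.066])
def gear(p):
    c,s=np.cos(YAW),np.sin(YAW);d=np.array(p[:2])-C
    return np.array([c*d[0]+s*d[1],-s*d[0]+c*d[1]])*1000
def rep():
    s=get_state();M=R.from_rotvec(s['tool_rot']).as_matrix()
    print('t',s['time'],'gear',gear(s['position']).round(1),'z',s['position'][2].round(4),'F',np.round(s['ft_force'],1),'toolx in gear deg',np.degrees(np.arctan2(-M[1,0],-M[0,0])-YAW).round(2),'jaw',s['grip_width'])
E
python3 -m jog '[[[0,0,0,-1,-0.5],[0,0,0,-1,0],[0,-0.9,-0.7,0,0],[0,-0.9,-0.7,0,0],[0,-0.9,-0.7,0,0],[0,-0.9,-0.7,0,0],[0,-0.9,-0.7,0,0],[0,-0.9,-0.7,0,0],[0,-0.9,-0.7,0,0],[0,0,0,0,0]]]'; python3 -c "from h import *;rep()"
```

```text
time: 1.35
position: [0.4283, 0.3165, 0.3025]
tool_rot: [0.592, 3.084, -0.002]
ft_force: [-0.4, 0.3, -1.0]
grip_width: 0.019
t 1.35 gear [-197.1  192.4] z 0.3025 F [-0.4  0.3 -1. ] toolx in gear deg -0.64 jaw 0.018529983004359048
```

```bash
python3 -m jog '[[[0,-0.8,-0.6,0,0.1],[0,-0.8,-0.6,0,0],[0,-0.8,-0.6,0,0],[0,-0.8,-0.6,0,0],[0,-0.8,-0.6,0,0],[0,-0.8,-0.6,0,0],[0,-0.8,-0.6,0,0],[0,-0.7,-0.6,0,0],[0,0,0,0,0],[0,0,0,0,0]]]'
python3 - <<'E'
from h import *
rep();im,d=shot('side')
cv2.imwrite('pics/s1.png',cv2.resize(im[120:300,150:360],None,fx=3,fy=3)[:,:,::-1])
E
```

```text
time: 2.6
position: [0.5886, 0.051, 0.3021]
tool_rot: [-0.59, -3.084, -0.001]
ft_force: [-1.1, 0.7, -0.0]
grip_width: 0.005
t 2.6 gear [47.9  2.4] z 0.3021 F [-1.1  0.7 -0. ] toolx in gear deg -0.59 jaw 0.0045705114254645145
```

View pics/s1.png

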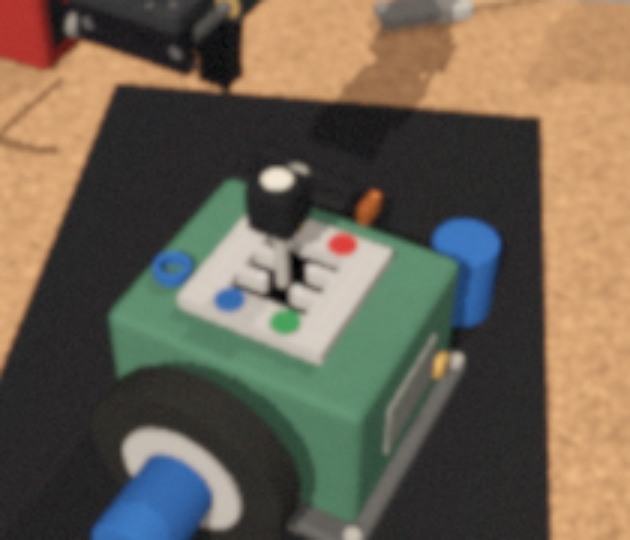

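The fingertips show at crop (220,80), left of and above the knob at (280,200). That looks further off than I expected, so I'll project the TCP to check it, and use depth to find where the fingers are.

Run:
```python
from h import *
s=get_state()
for n in('side','top'):
    p=eyes.camera_params(n);T=np.linalg.inv(np.array(p['pose']));K=np.array(p['camera_matrix'])
    q=K@(T@np.r_[s['position'],1])[:3];print(n,q[:2]/q[2], 'crop',(q[:2]/q[2]-[150,120])*3)
    im,d=shot(n);P=cloud(n,d);m=(P[...,2]>.27)&(P[...,2]<.36)&(abs(P[...,0]-.55)<.15)&(abs(P[...,1])<.25)
    if m.sum():
        v,u=np.nonzero(m);print(m.sum(),P[m].min(0).round(3),P[m].max(0).round(3),u.min(),u.max(),v.min(),v.max())
        f=m&(P[...,2]<.32)
        if f.sum(): print('tip',f.sum(),P[f].min(0).round(3),P[f].max(0).round(3), gear(np.median(P[f],0)))
```

```text
side [223.92776444 145.89509347] crop [221.78329331  77.6852804 ]
309 [0.576 0.045 0.3  ] [0.604 0.072 0.357] 214 230 126 150
tip 121 [0.577 0.047 0.3  ] [0.604 0.067 0.32 ] [44.01756163 10.19715187]
top [205.7627376  173.30340864] crop [167.2882128  159.91022591]
```

The position is consistent: the TCP projects exactly onto the fingertips. Next I go down on the far side of the knob.

```bash
python3 -m jog '[[[0,-0.1,-0.05,0.8,0.1],[0,0,0,0.8,0],[0,0,0,0.8,0],[0,0,0,0,0],[0,0.25,0,0,0],[0,0.1,0,0,0],[0,0,0,0,0]]]'
python3 - <<'E'
from h import *
rep();im,d=shot('side')
cv2.imwrite('pics/s2.png',cv2.resize(im[140:260,180:320],None,fx=4,fy=4)[:,:,::-1])
E
```

```text
time: 3.62
position: [0.5792, 0.0518, 0.208]
tool_rot: [0.605, 3.081, 0.002]
ft_force: [0.4, -0.7, 0.7]
grip_width: 0.004
t 3.625 gear [38.9 -0.3] z 0.208 F [ 0.4 -0.7  0.7] toolx in gear deg -1.14 jaw 0.003854392890924704
```

View pics/s2.png

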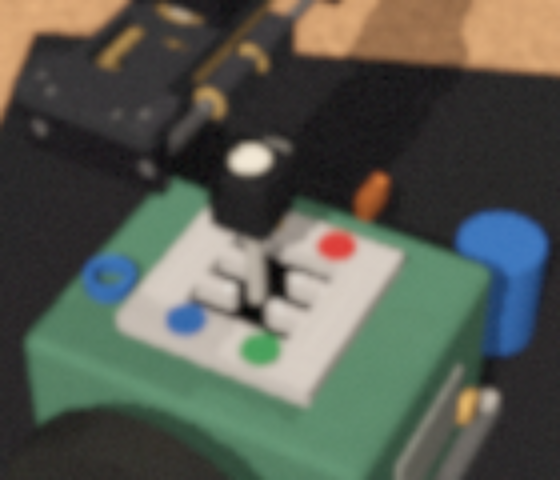

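The fingers are beside the knob's far face with no contact force yet. Next I push it towards the robot to neutral.

```bash
python3 -m jog '[[[0,0.1,0,0,-0.2],[0,0.1,0,0,0],[0,0,0,0,0],[0,0,0,0,0]]]'
python3 - <<'E'
from h import *
rep();im,d=shot('top');P=cloud('top',d);hsv=cv2.cvtColor(im,cv2.COLOR_RGB2HSV)
def k(n):
    im,d=shot(n);P=cloud(n,d);h=cv2.cvtColor(im,cv2.COLOR_RGB2HSV)
    m=(abs(P[...,2]-.234)<.008)&(h[...,2]>150)&(h[...,1]<60)&(np.hypot(P[...,0]-C[0],P[...,1]-C[1])<.08)
    print(n,m.sum(),gear(np.median(P[m],0)) if m.any() else '')
k('side');k('top')
E
cat >> h.py <<'E'
def k(n):
    im,d=shot(n);P=cloud(n,d);h=cv2.cvtColor(im,cv2.COLOR_RGB2HSV)
    m=(abs(P[...,2]-.232)<.01)&(h[...,2]>150)&(h[...,1]<60)&(np.hypot(P[...,0]-C[0],P[...,1]-C[1])<.08)
    print(n,m.sum(),gear(np.median(P[m],0)).round(1) if m.any() else '')
E
python3 - <<'E'
from h import *
z=np.load('s0.npz')
for n,i,d in(('top','a','da'),('side','b','db')):
    P=cloud(n,z[d]);h=cv2.cvtColor(z[i],cv2.COLOR_RGB2HSV)
    m=(abs(P[...,2]-.232)<.01)&(h[...,2]>150)&(h[...,1]<60)&(np.hypot(P[...,0]-C[0],P[...,1]-C[1])<.08)
    print('initial',n,m.sum(),gear(np.median(P[m],0)).round(1))
E
```

```text
time: 4.18
position: [0.5717, 0.054, 0.2068]
tool_rot: [0.58, 3.087, 0.0]
ft_force: [2.2, -0.6, 1.8]
grip_width: 0.007
t 4.175 gear [31.1 -0.8] z 0.2068 F [ 2.2 -0.6  1.8] toolx in gear deg -0.19 jaw 0.007157635964789053
side 57 [1.89883032 2.54793617]
top 0 
initial top 87 [7.1 1.2]
initial side 69 [8.6 3. ]
```

```bash
python3 -m jog '[[[0,0.05,0,0,0],[0,0,0,0,0],[0,0,0,0,0]]]'; python3 -c "
from h import *;rep();k('side')"; python3 -m jog '[[[0,-0.4,0,0,0],[0,0,0,-1,0],[0,0,0,-1,0],[0,0,-1,0,0],[0,0.8,-0.4,0,0],[0,0,0,0,0],[0,0,0,0,0]]]'; python3 -c "
from h import *;rep();k('side');k('top')"
```

```text
time: 4.7
position: [0.5695, 0.0549, 0.2065]
tool_rot: [-0.58, -3.088, -0.0]
ft_force: [2.0, -0.4, 1.1]
grip_width: 0.005
t 4.7 gear [28.7 -0.8] z 0.2065 F [ 2.  -0.4  1.1] toolx in gear deg -0.18 jaw 0.0048440454476339125
side 58 [-0.2  3.1]
time: 5.62
position: [0.5349, 0.009, 0.2864]
tool_rot: [-0.579, -3.088, -0.001]
ft_force: [0.2, -0.0, -0.0]
grip_width: 0.004
t 5.625 gear [ 13.  -56.1] z 0.2864 F [ 0.2 -0.  -0. ] toolx in gear deg -0.15 jaw 0.003974952032206204
side 66 [0.9 2.6]
top 0
```

Knob is at neutral (spot x within about 1 mm). Next I go down on its right side and push left.

```bash
python3 -m jog '[[[0,0.32,0,0,0],[0,0,0,1,0],[0,0,0,1,0],[0,0,0.4,0,0],[0,0,0.3,0,0],[0,0,0.2,0,0],[0,0,0.2,0,0],[0,0,0,0,0],[0,0,0,0,0]]]'; python3 -c "
from h import *;rep();k('side');k('top')"
```

```text
time: 6.85
position: [0.5387, 0.0543, 0.2068]
tool_rot: [0.58, 3.087, 0.001]
ft_force: [0.9, -1.1, 0.5]
grip_width: 0.005
t 6.85 gear [  0.2 -12.5] z 0.2068 F [ 0.9 -1.1  0.5] toolx in gear deg -0.2 jaw 0.0052242664489179315
side 0 
top 0
```

Run:
```python
from h import *
im,d=shot('side')
cv2.imwrite('pics/s3.png',cv2.resize(im[140:260,180:320],None,fx=4,fy=4)[:,:,::-1])
```

```text
(no output)
```

View pics/s3.png

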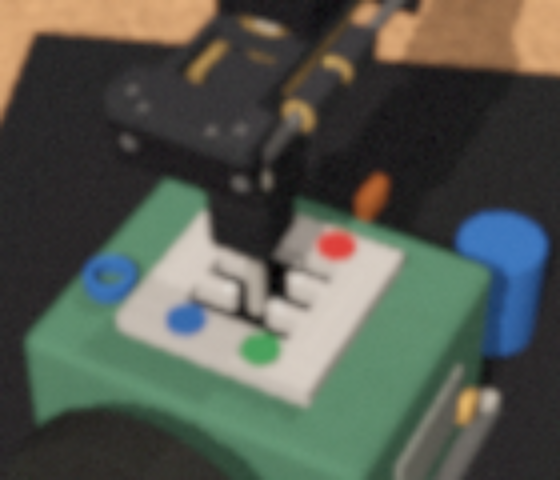

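The knob (crop about (250,225)) has moved left, stem in the cross channel. I continue to the stop.

```bash
python3 -m jog '[[[0,0,0.2,0,0],[0,0,0.15,0,0],[0,0,0.1,0,0],[0,0,0,0,0],[0,0,0,0,0]]]'; python3 -c "
from h import *;rep()"; python3 -m jog '[[[0,0,0.06,0,0],[0,0,0,0,0],[0,0,0,0,0]]]'; python3 -c "
from h import *;rep()"
```

```text
time: 7.62
position: [0.5449, 0.0712, 0.2065]
tool_rot: [-0.58, -3.088, -0.001]
ft_force: [-0.2, -0.5, -0.9]
grip_width: 0.002
t 7.625 gear [-0.1  5.6] z 0.2065 F [-0.2 -0.5 -0.9] toolx in gear deg -0.18 jaw 0.00246389646823877
time: 8.0
position: [0.5458, 0.0731, 0.2065]
tool_rot: [-0.58, -3.088, 0.0]
ft_force: [-0.9, -2.3, -0.4]
grip_width: 0.01
t 8.0 gear [0.  7.7] z 0.2065 F [-0.9 -2.3 -0.4] toolx in gear deg -0.18 jaw 0.009893441938755297
```

```bash
python3 -m jog '[[[0,0,0.06,0,0],[0,0,0,0,0],[0,0,0,0,0]]]'
python3 - <<'E'
from h import *
rep();im,d=shot('side')
cv2.imwrite('pics/s4.png',cv2.resize(im[140:260,180:320],None,fx=4,fy=4)[:,:,::-1])
E
```

```text
time: 8.38
position: [0.5467, 0.0756, 0.2066]
tool_rot: [0.579, 3.088, 0.0]
ft_force: [-0.7, -1.8, -1.2]
grip_width: -0.0
t 8.375 gear [ 0.  10.3] z 0.2066 F [-0.7 -1.8 -1.2] toolx in gear deg -0.17 jaw -0.0003340650393006875
```

View pics/s4.png

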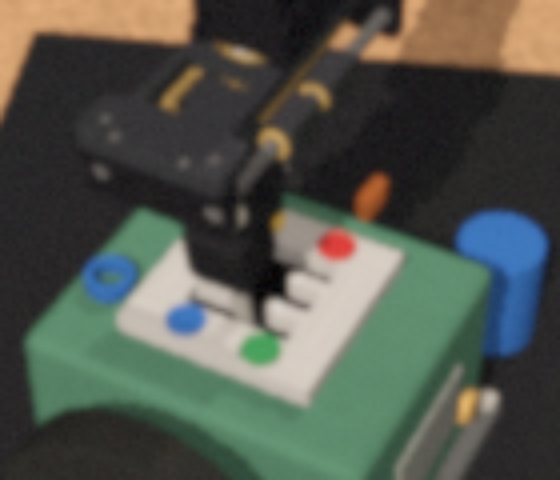

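Knob is further left (crop (235,240)), but the force is still only about 2 N, so it isn't at the stop. I push on in small steps.

```bash
python3 -m jog '[[[0,0,0.06,0,0],[0,0,0,0,0],[0,0,0,0,0]]]'; python3 -c "
from h import *;rep()"; python3 -m jog '[[[0,0,0.05,0,0],[0,0,0,0,0],[0,0,0,0,0]]]'; python3 -c "
from h import *;rep()"
```

```text
time: 8.8
position: [0.5476, 0.0778, 0.2066]
tool_rot: [0.579, 3.088, 0.0]
ft_force: [-0.0, -2.1, -0.4]
grip_width: 0.003
t 8.8 gear [ 0.1 12.7] z 0.2066 F [-0.  -2.1 -0.4] toolx in gear deg -0.17 jaw 0.0027020239741800847
time: 9.18
position: [0.5482, 0.0792, 0.2065]
tool_rot: [-0.58, -3.087, 0.0]
ft_force: [-1.5, -3.2, -0.6]
grip_width: 0.006
t 9.175 gear [ 0.1 14.2] z 0.2065 F [-1.5 -3.2 -0.6] toolx in gear deg -0.19 jaw 0.0062452964206659
```

```bash
python3 -m jog '[[[0,0,0.06,0,0],[0,0,0,0,0],[0,0,0,0,0]]]'; python3 -c "
from h import *;rep()"
```

```text
time: 9.55
position: [0.5487, 0.0806, 0.2064]
tool_rot: [-0.581, -3.087, 0.003]
ft_force: [-2.2, -5.4, -0.4]
grip_width: 0.003
t 9.55 gear [ 0.1 15.7] z 0.2064 F [-2.2 -5.4 -0.4] toolx in gear deg -0.23 jaw 0.003072675828091638
```

Force is rising (5.8 N, the arm lags its target), which fits the stop. I back off, lift, go round to the near side, and check.

```bash
python3 -m jog '[[[0,0,-0.6,0,0],[0,0,0,-1,0],[0,0,0,-1,0],[0,0.8,0,0,0],[0,0.5,0.5,0,0],[0,0,0.65,0,0],[0,0,0,0,0],[0,0,0,0,0]]]'
python3 - <<'E'
from h import *
rep();k('side');k('top');im,d=shot('side')
cv2.imwrite('pics/s5.png',cv2.resize(im[140:260,180:320],None,fx=4,fy=4)[:,:,::-1])
E
```

```text
time: 10.55
position: [0.5093, 0.1204, 0.2864]
tool_rot: [0.581, 3.087, -0.001]
ft_force: [0.1, -0.8, 1.2]
grip_width: 0.006
t 10.55 gear [-51.   38.7] z 0.2864 F [ 0.1 -0.8  1.2] toolx in gear deg -0.22 jaw 0.005895841537888465
side 86 [ 0.8 45.2]
top 0
```

View pics/s5.png

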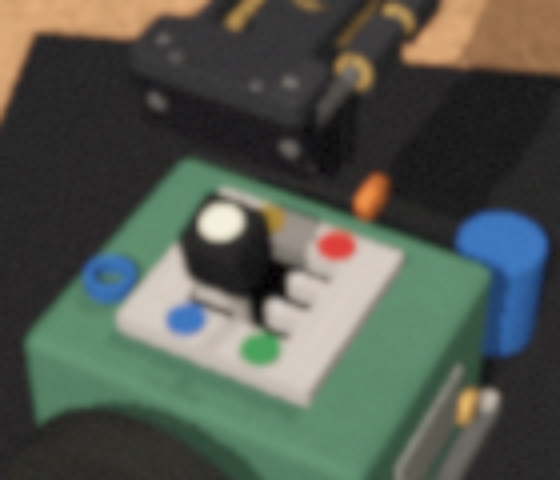

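The knob is fully in the left column at neutral: spot y is 45 (43 plus the 2 mm bias seen before), x about 0. Next I go down on the near side and push away.

```bash
python3 -m jog '[[[0,0,0,1,0],[0,0,0,1,0],[0,-0.4,0,0,0],[0,-0.3,0,0,0],[0,-0.3,0,0,0],[0,-0.2,0,0,0],[0,-0.2,0,0,0],[0,0,0,0,0],[0,0,0,0,0]]]'; python3 -c "
from h import *;rep();k('side')"; python3 -m jog '[[[0,-0.15,0,0,0],[0,-0.1,0,0,0],[0,0,0,0,0],[0,0,0,0,0]]]'; python3 -c "
from h import *;rep();k('side')"
```

```text
time: 11.82
position: [0.5614, 0.1008, 0.2069]
tool_rot: [0.579, 3.086, 0.001]
ft_force: [-0.1, -0.0, 0.1]
grip_width: 0.003
t 11.825 gear [ 4.7 39.1] z 0.2069 F [-0.1 -0.   0.1] toolx in gear deg -0.18 jaw 0.002963761418971103
side 0 
time: 12.38
position: [0.5687, 0.0982, 0.206]
tool_rot: [-0.577, -3.084, -0.0]
ft_force: [-5.2, 1.9, 1.1]
grip_width: 0.002
t 12.375 gear [12.4 39.3] z 0.206 F [-5.2  1.9  1.1] toolx in gear deg -0.12 jaw 0.0018269086960579597
side 0
```

```bash
python3 -m jog '[[[0,-0.08,0,0,0],[0,0,0,0,0],[0,0,0,0,0]]]'; python3 -c "
from h import *;rep()"; python3 -m jog '[[[0,-0.08,0,0,0],[0,0,0,0,0],[0,0,0,0,0]]]'; python3 -c "
from h import *;rep()"
```

```text
time: 12.8
position: [0.5704, 0.0977, 0.2057]
tool_rot: [-0.576, -3.082, -0.001]
ft_force: [-8.1, 3.2, 1.0]
grip_width: 0.004
t 12.8 gear [14.2 39.5] z 0.2057 F [-8.1  3.2  1. ] toolx in gear deg -0.09 jaw 0.004093151627645543
time: 13.18
position: [0.5722, 0.0972, 0.2055]
tool_rot: [-0.575, -3.079, -0.001]
ft_force: [-10.5, 3.9, 1.6]
grip_width: 0.003
t 13.175 gear [16.1 39.6] z 0.2055 F [-10.5   3.9   1.6] toolx in gear deg -0.06 jaw 0.0026300672421145305
```

Force climbs steadily to 11 N, which indicates the stop. I retreat towards the robot, lift clear and look.

```bash
python3 -m jog '[[[0,0.6,0,0,0],[0,0.6,0,0,0],[0,0,0,-1,0],[0,0,0,-1,0],[0,0.8,-0.8,-0.5,0],[0,0.8,-0.8,0,0],[0,0,0,0,0],[0,0,0,0,0]]]'
python3 - <<'E'
from h import *
rep();k('side');k('top');im,d=shot('side')
cv2.imwrite('pics/s6.png',cv2.resize(im[140:260,180:320],None,fx=4,fy=4)[:,:,::-1])
a,_=shot('top','top6.png')
E
```

```text
time: 14.18
position: [0.4494, 0.076, 0.3069]
tool_rot: [0.58, 3.086, 0.002]
ft_force: [0.1, 0.4, -0.5]
grip_width: 0.003
t 14.175 gear [-90.9 -24.3] z 0.3069 F [ 0.1  0.4 -0.5] toolx in gear deg -0.19 jaw 0.003490582014534648
side 61 [44.  44.5]
top 63 [42.6 43.7]
```

View pics/s6.png

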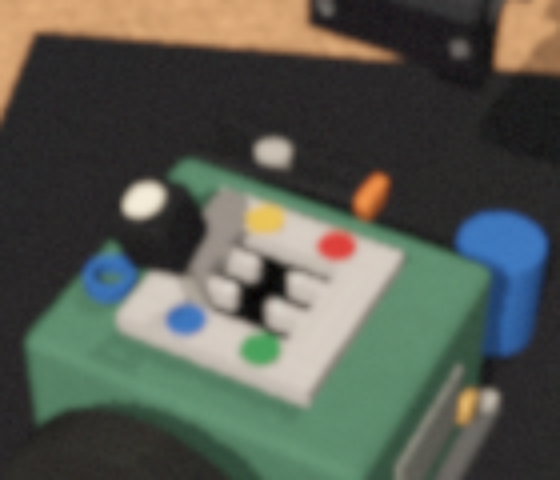

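View pics/top6.png

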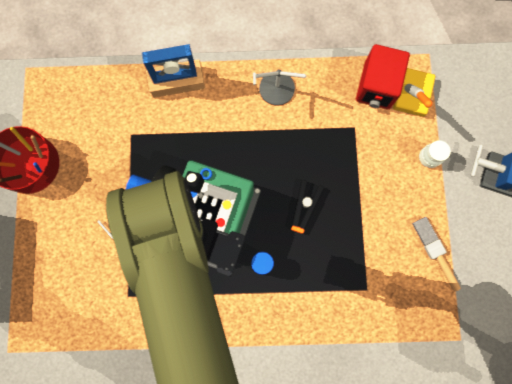

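The white spot is at about (43, 44) mm in the gearbox frame; full travel is 42.9 in each axis. The knob stands over the far-left slot beside the blue dot (side crop (145,200)). The hand is clear, and the ring, block and clamp are where they were.

```bash
python3 -c "
from h import *;print(job.close_job())"
```

```text
the job is handed in; nothing more can be done
None
```

The lever is fully home in the far-left slot beside the blue dot, and the job is handed in. With shut fingers I pushed the knob toward the robot to neutral, then left along the channel to its stop, then away to the end of the slot. Nothing was gripped or lifted, and the lever entered no other dot's slot.

- **Position:** the white spot measured about (43, 44) mm in the gearbox's frame from both cameras. Full travel is 42.9 mm each way, so the two agree within the calibration error of about 2 mm.
- **Force:** my last reading at the stop was about 11 N, and it was about zero once the hand was clear.
- **Time:** about 14 s of the 51 s allowed.
- **Bystanders:** the wax ring, wax block and spring clamp looked unmoved. The arm hid most of the scraper in the final top picture; it passed high above it but I did not check it separately.

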